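# Lock the filter cartridge into the vacuum unit

### The arm

A 6-joint arm with a two-finger parallel gripper is mounted at the origin on the work surface. World frame = base frame: x ahead of the robot, y to its left, z up, the work surface at z = 0. Lengths are in mm, angles in rad, forces in N, time in s.
With the tool pointing down it reaches from about 300 to 750 mm from the base axis. Payload 8.5 kg.
Tool frame: the origin (TCP) lies between the finger pads; the fingertips stand env.tcp_to_tips ahead of it and the grasp point (between the pads) lies 6 mm ahead of it (env.tcp_to_tips is the distance from the TCP to the fingertips, in mm); z points along the fingers, y is the line along which they close (so a half turn about z gives the same grasp; the last joint's range is limited). The gripper opens to 88 mm and grips with 3 to 60 N. Pads are 18 mm wide; open, the fingers measure 123 mm over their backs; the gripper's body (75 mm by 187 mm) begins 45 mm behind the grasp point.
Start: joints at [0.969, 0.381, 1.297, -0, 1.464, -0.215], TCP at [207.465, 509.352, 263.748] pointing down, gripper open.
Joint ranges: [-3.11, 3.11], [-0.89, 2.33], [0.22, 2.48], [-1.42, 4.56], [0.17, 2.85], [-2.88, 2.88]. Speed limits (rad/s): [2.39, 2.39, 3.14, 3.14, 3.14, 3.14].

### API

Orientations are given as a unit quaternion [w, x, y, z].
In Python, from station import env gives the robot as it stands.
- The arm moves only by the tool apply_moves, never from a script. Its argument "targets" is a list of rows, each an object of numbers: "x", "y", "z": the shift along the tool's x, y, z in mm; "rx", "ry", "rz": the turn, a rotation vector about the tool's x, y, z in degrees; "jaw": the finger opening in mm, from 0 to 88.1. A call has 1 to 8 rows; each row is the pose to reach, as a shift and turn from the pose commanded when the call began, along the tool's axes at that moment; what a row does not reach only later rows make up. A row lasts 1/8 s, in which the tool goes at most 62.5 mm and 10.7 degrees, less where a joint would pass 70% of its speed; a pose out of reach is approached as far as the arm can. A call with a gripper value outside its range is refused whole. The fingers move at their own pace and stop on an object; "squeeze" is the grip in N (left out, the last holds). Time passes only in rows, so rows that repeat a pose let the fingers close. It gives the time, the measured TCP pose, the force, the opening and the grip force at its end, in the units of the state.
- env.get_state(): the state, without advancing time (a new reading comes with each control period).
- env.grab_frame(name): name is "scene" or "top" or "wrist"; returns a dict with "frame" (420x560x3 uint8, red, green, blue), "vfov" (degrees; the focal length in pixels is half the picture's height over the tangent of half this angle, whatever the lens; pixels are square), "cx", "cy" (the principal point, pixels), "rvec" (rotation vector, rad) and "tvec" (3), from world to camera coordinates, as OpenCV has them. Camera axes: x right, y down, z forward; pixel columns grow to the right and rows downward; lengths in mm; the calibration is good to about 2 mm. A picture is of the moment at which its call begins. There is no depth.
- env.sign_off(): hands the job in; it is judged then, once.
The state is a dict: "time": time; "joint_positions": joint angles; "qd": joint speeds; "tau": joint torques, N m; "tool_pos": TCP position; "tcp_rot": TCP orientation; "contact_force": force on the tool from outside, world axes, zero at the start; "wrist_torque": the same for the moment, N m; "width": opening from 0.0 (shut) to 1.0 (fully open); "gripper_force": force on a finger pad.
Only numpy, scipy, OpenCV 4.12 (cv2) and the standard library are available. Lean on these libraries where they do the work, as an engineer would, in place of code of your own. Each camera call takes 0.05 s, during which the arm holds its last target. There are 200 camera calls.

### The job

Take the grey filter cartridge out of the blue tray and fit it into the bayonet collar on top of the white vacuum unit: let its two lugs drop into the collar's slots, push it in against the spring, twist it a quarter turn clockwise (seen from above) to the stop, and let it rise into its locking notch, so that it stays locked when you let go. Work by feel and do not force it (keep under 50 N on the unit), and leave the jar, the tape roll and the red bin where they are.

Things in the scene. Friction and masses are not known exactly. Their poses are not given: they have to be found in the camera images.
- cartridge: Loose grey filter cartridge, 90 mm high, 0.15 to 0.3 kg, upright in the tray. Origin: centre of its underside, z up. From below: round spigot 40 mm across and 24 mm long, its lowest 3.5 mm tapering to 33 mm, with two lugs; ribbed drum 62 mm across from 24 to 54 mm; grip bar on top from 54 to 90 mm, 52 mm long along x, 14 mm thick along y. A half turn about z leaves it the same.
- lugs (a point): Point on the cartridge's axis 7 mm above its underside, between the two lugs, axes as the cartridge's. The lugs point along the cartridge's +x and -x (in line with the grip bar), reach 27 mm from the axis, are 10 mm wide and 6 mm thick: 4 to 10 mm above the underside. Let go part-way through the turn, the cartridge stays under the collar's lip (at 4 mm) and can be gripped anew.
- unit: Fixed white bench vacuum unit, a box of 200 x 260 x 70 mm (x, y, z); origin at the centre of its underside, z up. The middle of its flat top carries the aluminium bayonet collar; nothing else stands on it. Unit and collar stand firm.
- socket (a point): Centre of the collar's floor, 70 mm above the unit's underside, axes as the unit's. Hard stop for the cartridge's underside (0 mm). From 15 mm up a sprung pin in the middle pushes it back: 4 N at first, 8 N at 8 mm, 12 N at 0. At 4 mm or lower the lugs are below the lip and free to turn. Where the turn ends the lip is recessed: let go there, it rises and rests locked at 8 mm.
- collar_top (a point): Centre of the collar's top face, 22 mm above socket, axes as the unit's. Ring 72 mm across, bore 44 mm. Two facing slots, 13 mm wide (lugs enter within 0.05 rad), lie along the unit's x axis, but up to 0.65 rad off it either way; no pose tells this: look or feel. Lugs on the top face: underside at 18 mm over socket. It turns only clockwise, 90 +-4 degrees, to a stop.
- tray: Fixed open blue tray, 280 x 200 x 32 mm (x, y, z), walls and floor 5 mm thick; origin at the centre of its underside. The cartridge stands in it 65 mm to one side of the middle along the tray's x, the jar to the other.
- jar: Loose closed round white jar with a black lid, 60 mm diameter, 62 mm high, standing in the tray; origin at the centre of its underside. To be left alone.
- tape: Loose roll of yellow tape lying flat, 96 mm diameter, 48 mm high, beyond the unit; origin at the centre of its underside. To be left alone.
- bin: Loose red bin of 100 x 150 x 50 mm with black tubes in it, beyond the tray; origin at the centre of its underside. To be left alone.
There are look-alikes about, which are no part of the job. What is shaped like the cartridge but orange or purple is not meant.

How it is judged:
By the outcome, as a careful person would: the job done as asked, in the order asked, and still so for the second after the job is handed in, with the robot touching nothing.
It also fails if it takes over 72 s, if anything falls off the work surface, if the arm or the gripper's body presses on something with over 40 N, if the wrist force passes 120 N, or if a joint passes its speed limit or range.

## Working session

There is one attempt and no reset: what is moved stays moved. The work goes in short steps, Python scripts to look and compute and a tool call to move; the robot and the scene stay as the last step left them, time stands still between calls to the robot, and variables do not carry over. Pictures are saved under pics/ and viewed, at most 10 in all, crops included, and the job is handed in when it is done.

Besides the shell and the picture viewer there is one more tool, called after "Call:" in YAML: its name, and indented under it one key for each argument. apply_moves: Moves the arm, as the interface text tells. Its arguments: {"type":"object","properties":{"targets":{"type":"array"},"squeeze":{"type":"number"}},"required":["targets"]}

```bash
mkdir -p pics; ls; cat > h.py <<'E'
import numpy as np, cv2
from station import env
def cam(n,save=None):
    f=env.grab_frame(n)
    h,w=f['frame'].shape[:2]; fl=h/2/np.tan(np.radians(f['vfov'])/2)
    K=np.array([[fl,0,f['cx']],[0,fl,f['cy']],[0,0,1.]])
    R=cv2.Rodrigues(np.array(f['rvec'],float))[0]; t=np.array(f['tvec'],float).ravel()
    if save: cv2.imwrite('pics/'+save,f['frame'][:,:,::-1])
    return dict(K=K,R=R,t=t,img=f['frame'])
def ray(c,p):
    d=c['R'].T@np.linalg.solve(c['K'],[p[0],p[1],1.]); return -c['R'].T@c['t'],d/np.linalg.norm(d)
def atz(c,p,z):
    o,d=ray(c,p); return o+d*(z-o[2])/d[2]
def tri(obs):
    A=np.zeros((3,3));b=np.zeros(3)
    for c,p in obs:
        o,d=ray(c,p);P=np.eye(3)-np.outer(d,d);A+=P;b+=P@o
    X=np.linalg.solve(A,b); return X,[np.linalg.norm((np.eye(3)-np.outer(ray(c,p)[1],ray(c,p)[1]))@(X-ray(c,p)[0])) for c,p in obs]
def proj(c,X):
    q=c['K']@(c['R']@np.asarray(X,float)+c['t']); return q[:2]/q[2]
E
python3 - <<'E'
from h import *
import pickle
a={n:cam(n,n+'1.png') for n in('top','scene','wrist')}
pickle.dump(a,open('a.pkl','wb'))
for n in a: print(n,-a[n]['R'].T@a[n]['t'],a[n]['K'][0,0])
print(env.get_state(),env.tcp_to_tips)
i=np.hstack([a['top']['img'],a['scene']['img']])[:,:,::-1]
E
```

```text
pics
top [ 433.67342369   31.848817   1055.32518497] 468.7206638988133
scene [983.27163037 351.71619371 905.18900798] 443.3511385516328
wrist [136.86840113 537.69664748 383.67473548] 289.59503625849237
{'time': 0.15, 'joint_positions': array([ 9.68700259e-01,  3.81056976e-01,  1.29799148e+00, -1.27258900e-05,
        1.46359192e+00, -2.15289576e-01]), 'qd': array([ 0.00100031, -0.00026693, -0.00238739,  0.00011881, -0.00047674,
        0.00172538]), 'tau': array([ 2.65515839e-03, -4.38083768e+01, -2.24617320e+01,  7.13355769e-02,
        3.43527936e-02, -1.04547742e-04]), 'tool_pos': array([207.38023458, 509.22369215, 263.30324149]), 'tcp_rot': array([-2.02381593e-04,  1.92199099e-01,  9.81355813e-01, -4.83228034e-04]), 'contact_force': array([-0.07762964,  0.60514493, -0.01707011]), 'wrist_torque': array([ 0.0142624 , -0.0138444 ,  0.03039349]), 'gripper_force': 0.0, 'width': 0.9988491863661416} 25.0
```

View pics/top1.png

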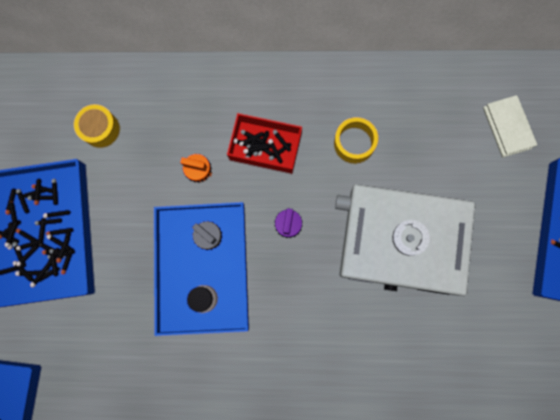

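View pics/scene1.png

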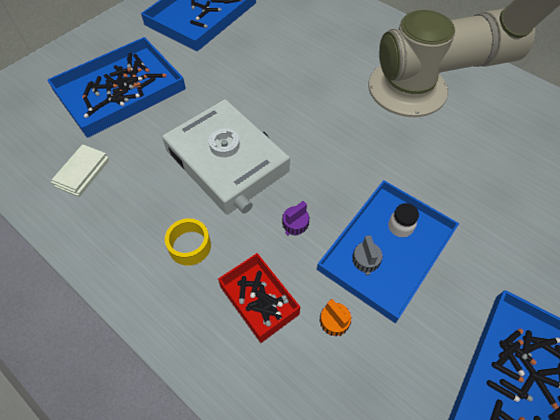

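The top view shows the grey cartridge at about (207,235), the collar at (411,238), the jar at (201,299), and the orange and purple look-alikes at (195,167) and (288,223). The scene view shows the cartridge at about (368,253) and the collar at (224,141). I'll zoom in on these.

```bash
python3 - <<'E'
from h import *
import pickle
a=pickle.load(open('a.pkl','rb'))
def crop(n,x,y,w=80,h=60): return cv2.resize(a[n]['img'][y:y+h,x:x+w,::-1],(400,300),interpolation=cv2.INTER_CUBIC)
o=np.vstack([np.hstack([crop('top',167,205),crop('top',371,208)]),np.hstack([crop('scene',328,225),crop('scene',184,111)])])
cv2.imwrite('pics/crop1.png',o)
t=a['top']
print('cart',atz(t,(207,235),80),'collar',atz(t,(411,238),92),'jar',atz(t,(201,299),62),'purple',atz(t,(288,223),80))
print(atz(a['scene'],(369,243),90),atz(a['scene'],(224,141),92))
E
```

```text
cart [540.53129206 221.85397254  80.        ] collar [ 535.24612105 -200.48731853   92.        ] jar [407.8034735  233.26459782  62.        ] purple [566.73486578  51.77147953  80.        ]
[539.91746698 219.65412396  90.        ] [ 542.53395829 -197.02889538   92.        ]
```

View pics/crop1.png

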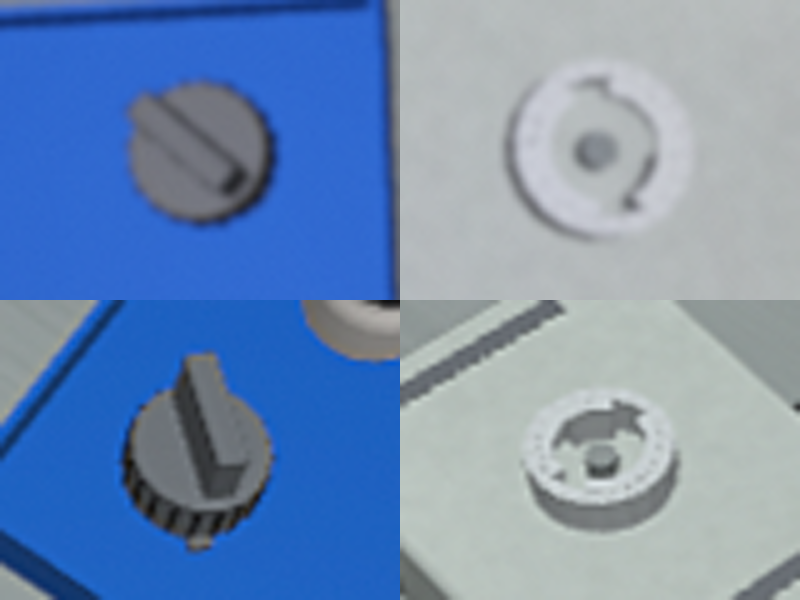

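```bash
cat >> h.py <<'E'
from scipy.spatial.transform import Rotation as Ro
def pose():
    s=env.get_state(); q=s['tcp_rot']; return np.array(s['tool_pos']),Ro.from_quat([q[1],q[2],q[3],q[0]]),s
def plan(P,yaw):
    "tool shift and rotvec(deg) to tcp P, tool down, tool x at world yaw"
    p,R,s=pose(); x=[np.cos(yaw),np.sin(yaw),0]; y=[np.sin(yaw),-np.cos(yaw),0]
    T=Ro.from_matrix(np.column_stack([x,y,[0,0,-1]]))
    print('t',s['time'],'tcp',p.round(1),'yaw',round(float(np.arctan2(*R.as_matrix()[[1,0],0])),4),'q6',s['joint_positions'][5].round(2),'F',s['contact_force'].round(1),'w',round(s['width']*88.1,1))
    print('shift',R.inv().apply(np.array(P)-p).round(1),'rot',np.degrees((R.inv()*T).as_rotvec()).round(1))
E
python3 - <<'E'
from h import *
import pickle
a=pickle.load(open('a.pkl','rb'))
t=a['top'];w=a['wrist']
f=lambda u,v,x,y:(x+u/5,y+v/5)
p=atz(t,f(143,105,167,205),95);q=atz(t,f(232,175,167,205),95);print(p,q,np.linalg.norm(p-q),np.arctan2(*(p-q)[[1,0]]))
p=atz(t,f(190,83,371,208),92);q=atz(t,f(232,203,371,208),92);print(p,q,np.arctan2(*(p-q)[[1,0]]),(p+q)/2, atz(t,f(207,147,371,208),92))
p,R,s=pose();print('cam in tool',R.inv().apply(-w['R'].T@w['t']-p),'axes',(R.inv().as_matrix()@w['R'].T).round(2))
print(tri([(t,f(207,147,371,208)),(a['scene'],f(200,148,184,111))]),tri([(t,f(188,140,167,205)),(a['scene'],f(212,115,328,225))]))
for P,y in(((555,180,300),1.0),((555,-230,300),1.0)):plan(P,y)
E
```

```text
[557.54390018 243.39962878  95.        ] [528.58670531 205.28221707  95.        ] 47.86915719049602 0.9211260945067345
[ 562.88901177 -197.38876462   92.        ] [ 513.62456159 -212.66359849   92.        ] 0.30065852794723175 [ 538.25678668 -205.02618156   92.        ] [ 536.49454076 -203.37524339   92.        ]
cam in tool [  76.06869667   -0.35346147 -120.35511148] axes [[ 0.   -0.96 -0.29]
 [ 1.   -0.    0.  ]
 [-0.   -0.29  0.96]]
(array([ 537.00725886, -204.89431009,   82.842207  ]), [np.float64(0.8264649673115461), np.float64(0.8264649673114615)]) (array([544.13665976, 226.94203504,  83.06549785]), [np.float64(0.5331011729778264), np.float64(0.5331011729778561)])
t 0.15 tcp [207.4 509.2 263.3] yaw 2.7548 q6 -0.22 F [-0.1  0.6 -0. ] w 88.0
shift [-446.1 -173.8  -36.6] rot [-1.000e-01  0.000e+00  1.005e+02]
t 0.15 tcp [207.4 509.2 263.3] yaw 2.7548 q6 -0.22 F [-0.1  0.6 -0. ] w 88.0
shift [-600.8 -553.5  -36.3] rot [-1.000e-01  0.000e+00  1.005e+02]
```

```bash
python3 - <<'E'
from h import *
plan((480,-221,190),.3)
E
```

```text
t 0.15 tcp [207.4 509.2 263.3] yaw 2.7548 q6 -0.22 F [-0.1  0.6 -0. ] w 88.0
shift [-528.  -573.4   73.8] rot [-0.000e+00  1.000e-01  1.406e+02]
```

Call:
apply_moves:
  targets:
    - {"x": -264,"y": -287,"z": 0,"rz": 70}
    - {"x": -264,"y": -287,"z": 0,"rz": 70}
    - {"x": -264,"y": -287,"z": 0,"rz": 70}
    - {"x": -264,"y": -287,"z": 0,"rz": 70}
    - {"x": -528,"y": -573,"z": 40,"rz": 80}
    - {"x": -528,"y": -573,"z": 40,"rz": 80}
    - {"x": -528,"y": -573,"z": 40,"rz": 80}
    - {"x": -528,"y": -573,"z": 40,"rz": 80}

```text
invalid input at $.targets[0]: expected keys x, y, z, rx, ry, rz, jaw
```

```bash
python3 - <<'E'
from h import *
plan((480,-221,190),.3)
E
```

```text
t 0.15 tcp [207.4 509.2 263.3] yaw 2.7548 q6 -0.22 F [-0.1  0.6 -0. ] w 88.0
shift [-528.  -573.4   73.8] rot [-0.000e+00  1.000e-01  1.406e+02]
```

Call:
apply_moves:
  targets:
    - {"x": -264,"y": -287,"z": 0,"rx": 0,"ry": 0,"rz": 70,"jaw": 88}
    - {"x": -264,"y": -287,"z": 0,"rx": 0,"ry": 0,"rz": 70,"jaw": 88}
    - {"x": -264,"y": -287,"z": 0,"rx": 0,"ry": 0,"rz": 70,"jaw": 88}
    - {"x": -264,"y": -287,"z": 0,"rx": 0,"ry": 0,"rz": 70,"jaw": 88}
    - {"x": -528,"y": -573,"z": 40,"rx": 0,"ry": 0,"rz": 80,"jaw": 88}
    - {"x": -528,"y": -573,"z": 40,"rx": 0,"ry": 0,"rz": 80,"jaw": 88}
    - {"x": -528,"y": -573,"z": 40,"rx": 0,"ry": 0,"rz": 80,"jaw": 88}
    - {"x": -528,"y": -573,"z": 40,"rx": 0,"ry": 0,"rz": 80,"jaw": 88}

```text
time: 1.15
tool_pos: [382.4, 39.6, 244.9]
tcp_rot: [0.0, 0.779, 0.627, 0.0]
contact_force: [0.9, 1.5, 1.0]
width: 0.996
gripper_force: 0.0
```

```bash
python3 - <<'E'
from h import *
plan((480,-221,190),.3)
E
```

```text
t 1.15 tcp [382.4  39.6 244.9] yaw 1.3544 q6 0.01 F [0.9 1.5 1. ] w 87.8
shift [-233.6  151.2   54.9] rot [ 0.  -0.  60.4]
```

Call:
apply_moves:
  targets:
    - {"x": -233,"y": 151,"z": 55,"rx": 0,"ry": 0,"rz": 60,"jaw": 88}
    - {"x": -233,"y": 151,"z": 55,"rx": 0,"ry": 0,"rz": 60,"jaw": 88}
    - {"x": -233,"y": 151,"z": 55,"rx": 0,"ry": 0,"rz": 60,"jaw": 88}
    - {"x": -233,"y": 151,"z": 55,"rx": 0,"ry": 0,"rz": 60,"jaw": 88}
    - {"x": -233,"y": 151,"z": 55,"rx": 0,"ry": 0,"rz": 60,"jaw": 88}
    - {"x": -233,"y": 151,"z": 55,"rx": 0,"ry": 0,"rz": 60,"jaw": 88}
    - {"x": -233,"y": 151,"z": 55,"rx": 0,"ry": 0,"rz": 60,"jaw": 88}
    - {"x": -233,"y": 151,"z": 55,"rx": 0,"ry": 0,"rz": 60,"jaw": 88}

```text
time: 2.15
tool_pos: [480.6, -217.6, 190.0]
tcp_rot: [-0.0, 0.988, 0.156, -0.0]
contact_force: [0.7, 0.5, 0.5]
width: 1.0
gripper_force: 0.0
```

```bash
python3 - <<'E'
from h import *
import pickle
w=cam('wrist'); pickle.dump(w,open('w1.pkl','wb'))
plan((490,-180,190),.3)
c=proj(w,(537,-204,92)).round().astype(int);print(c)
y,x=max(c[1]-75,0),max(c[0]-100,0)
print(x,y); cv2.imwrite('pics/w1.png',cv2.resize(w['img'][y:y+150,x:x+200,::-1],(800,600),interpolation=cv2.INTER_CUBIC))
E
```

```text
t 2.2 tcp [ 480.7 -217.6  190.1] yaw 0.3136 q6 0.61 F [-0.2 -1.3  0.3] w 87.7
shift [ 20.5 -32.8   0.1] rot [ 0.  -0.   0.8]
[289 144]
189 69
```

View pics/w1.png

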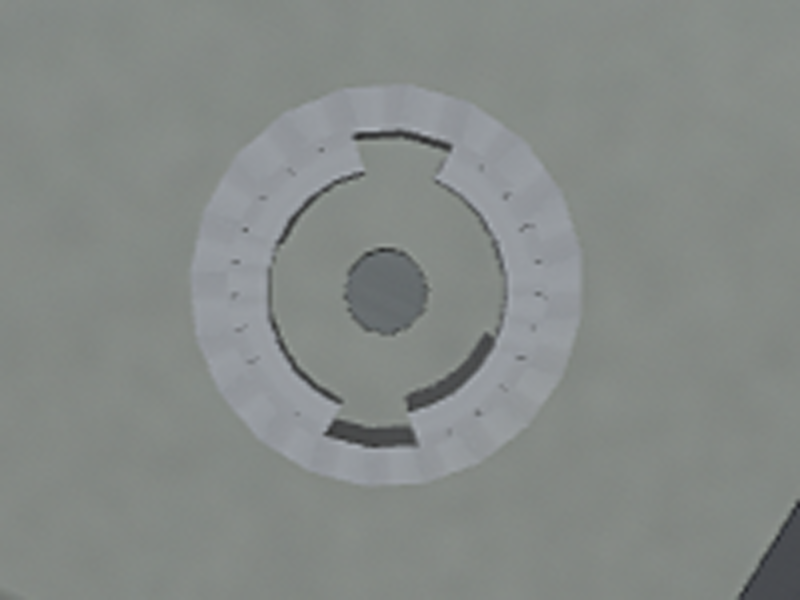

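The wrist view shows the collar clearly, centred at about crop (387,285). Its slots are at the top (400,160) and the bottom (373,423). I'll take a second view from a shifted place.

Call:
apply_moves:
  targets:
    - {"x": -30,"y": -60,"z": 0,"rx": 0,"ry": 0,"rz": 0,"jaw": 88}
    - {"x": -30,"y": -60,"z": 0,"rx": 0,"ry": 0,"rz": 0,"jaw": 88}
    - {"x": -30,"y": -60,"z": 0,"rx": 0,"ry": 0,"rz": 0,"jaw": 88}
    - {"x": -30,"y": -60,"z": 0,"rx": 0,"ry": 0,"rz": 0,"jaw": 88}

```text
time: 2.7
tool_pos: [434.7, -170.8, 190.2]
tcp_rot: [0.001, 0.988, 0.155, 0.0]
contact_force: [0.5, -0.2, -0.2]
width: 0.998
gripper_force: 0.0
```

```bash
python3 - <<'E'
from h import *
import pickle
w=cam('wrist'); pickle.dump(w,open('w2.pkl','wb'))
w1=pickle.load(open('w1.pkl','rb'))
f=lambda u,v:(189+u/4-.375,69+v/4-.375)
m=lambda P,z:[atz(w1,f(*p),z) for p in P]
S=m([(399.5,176),(403,141.5),(374.5,407),(372,438)],92); 
print(np.round(S,1),'c',atz(w1,f(387,285),92))
for i in(0,1):
  for j in (2,3): d=S[i]-S[j];print(np.arctan2(d[1],d[0]),np.linalg.norm(d),(S[i]+S[j])/2)
p,R,s=pose();print(p)
c=proj(w,(537,-204,92)).round().astype(int);print(c)
y,x=max(c[1]-75,0),max(c[0]-100,0)
print(x,y); cv2.imwrite('pics/w2.png',cv2.resize(w['img'][y:y+150,x:x+200,::-1],(800,600),interpolation=cv2.INTER_CUBIC))
E
```

```text
[[ 557.7 -196.6   92. ]
 [ 563.4 -195.4   92. ]
 [ 516.8 -205.2   92. ]
 [ 511.  -206.6   92. ]] c [ 538.91624585 -200.42665408   92.        ]
0.20690800979022783 41.78849591888087 [ 537.23416423 -200.91109381   92.        ]
0.21030616526829943 47.74951267760083 [ 534.33402956 -201.60276531   92.        ]
0.20777457768944815 47.63667069506164 [ 540.09163419 -200.29018624   92.        ]
0.21070557096092482 53.59778035404857 [ 537.19149952 -200.98185774   92.        ]
[ 434.53294324 -170.72726421  190.0278212 ]
[372 102]
272 27
```

View pics/w2.png

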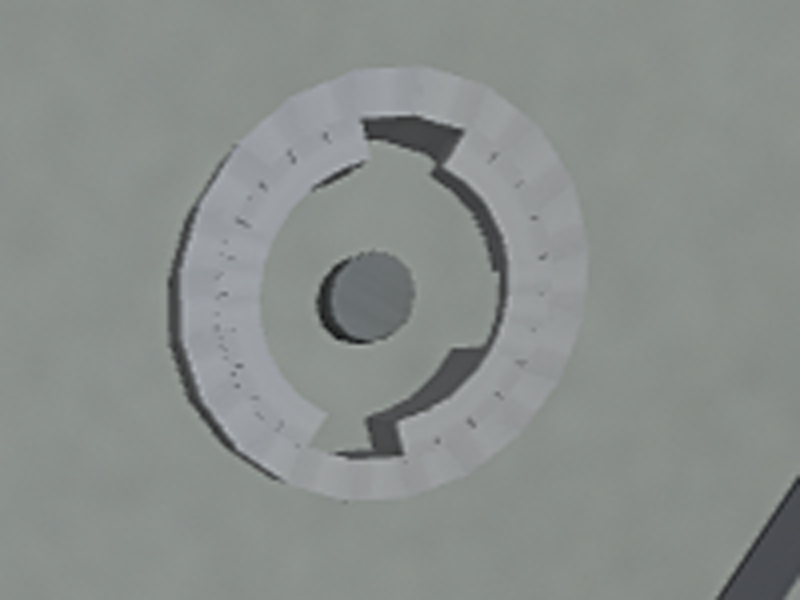

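The second view shows the same collar, with slot corners at (362,118), (464,131), (403,456), (432,174) and (327,412) in the crop. I'll triangulate those corners and then plan the view over the cartridge.

```bash
python3 - <<'E'
from h import *
import pickle
w1=pickle.load(open('w1.pkl','rb'));w2=pickle.load(open('w2.pkl','rb'))
f=lambda u,v:(189+u/4-.375,69+v/4-.375)
g=lambda u,v:(272+u/4-.375,27+v/4-.375)
for a,b in (((354,135),(362,118)),((452,148),(464,131)),((417,443),(403,456)),((436,179),(432,174)),((342,404),(327,412))):
    X,r=tri([(w1,f(*a)),(w2,g(*b))]);print(X.round(1),np.round(r,2), atz(w1,f(*a),92).round(1),atz(w2,g(*b),92).round(1))
# cartridge view: tool yaw .92, tcp 60 behind
plan((542-.61*65,223-.79*65,200),.92)
E
```

```text
[ 561.9 -186.6   91.5] [0.21 0.21] [ 561.7 -186.8   92. ] [ 561.9 -186.4   92. ]
[ 565.2 -203.8   92.2] [0.23 0.23] [ 565.1 -204.    92. ] [ 565.4 -203.7   92. ]
[ 512.4 -215.3   90.7] [0.17 0.17] [ 512.7 -215.1   92. ] [ 512.2 -215.    92. ]
[ 559.6 -203.3   83.5] [0.05 0.05] [ 559.2 -203.    92. ] [ 557.6 -201.2   92. ]
[ 515.2 -199.2   90.5] [0.05 0.05] [ 515.4 -199.2   92. ] [ 515.2 -198.8   92. ]
t 2.75 tcp [ 434.5 -170.7  190. ] yaw 0.3114 q6 0.63 F [ 0.2 -0.7  0.1] w 88.0
shift [ 169.5 -305.1  -10.1] rot [  0.1  -0.  -34.9]
```

Call:
apply_moves:
  targets:
    - {"x": 169,"y": -305,"z": -10,"rx": 0,"ry": 0,"rz": -35,"jaw": 88}
    - {"x": 169,"y": -305,"z": -10,"rx": 0,"ry": 0,"rz": -35,"jaw": 88}
    - {"x": 169,"y": -305,"z": -10,"rx": 0,"ry": 0,"rz": -35,"jaw": 88}
    - {"x": 169,"y": -305,"z": -10,"rx": 0,"ry": 0,"rz": -35,"jaw": 88}
    - {"x": 169,"y": -305,"z": -10,"rx": 0,"ry": 0,"rz": -35,"jaw": 88}
    - {"x": 169,"y": -305,"z": -10,"rx": 0,"ry": 0,"rz": -35,"jaw": 88}
    - {"x": 169,"y": -305,"z": -10,"rx": 0,"ry": 0,"rz": -35,"jaw": 88}
    - {"x": 169,"y": -305,"z": -10,"rx": 0,"ry": 0,"rz": -35,"jaw": 88}

```text
time: 3.75
tool_pos: [501.4, 171.4, 199.6]
tcp_rot: [0.0, 0.896, 0.445, -0.0]
contact_force: [0.8, -0.2, -0.6]
width: 1.004
gripper_force: 0.0
```

```bash
python3 - <<'E'
from h import *
import pickle
w=cam('wrist'); pickle.dump(w,open('w3.pkl','wb'))
c=proj(w,(542,224,90)).round().astype(int)
y,x=max(c[1]-75,0),max(c[0]-100,0)
print(x,y,pose()[0]); cv2.imwrite('pics/w3.png',cv2.resize(w['img'][y:y+150,x:x+200,::-1],(800,600),interpolation=cv2.INTER_CUBIC))
E
```

```text
184 57 [501.42746184 171.02999711 199.73693167]
```

View pics/w3.png

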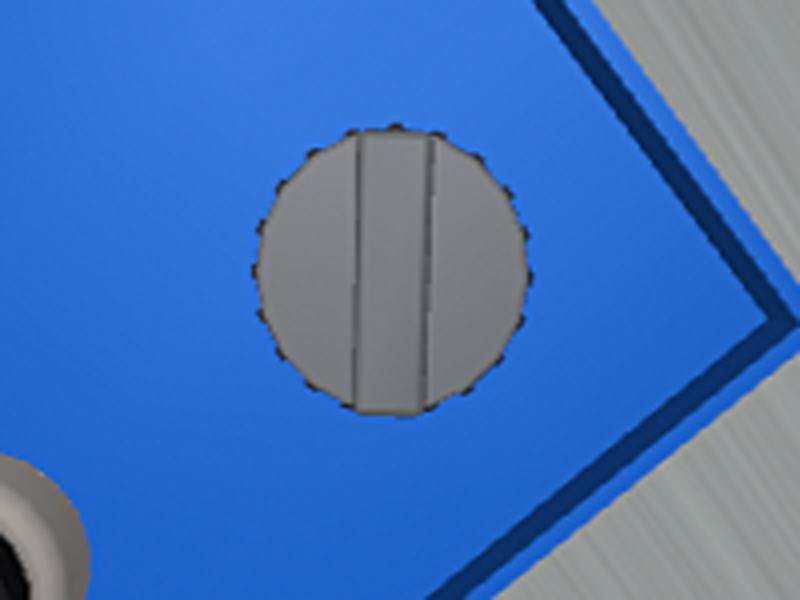

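Call:
apply_moves:
  targets:
    - {"x": -30,"y": -40,"z": 0,"rx": 0,"ry": 0,"rz": 0,"jaw": 88}
    - {"x": -30,"y": -40,"z": 0,"rx": 0,"ry": 0,"rz": 0,"jaw": 88}
    - {"x": -30,"y": -40,"z": 0,"rx": 0,"ry": 0,"rz": 0,"jaw": 88}
    - {"x": -30,"y": -40,"z": 0,"rx": 0,"ry": 0,"rz": 0,"jaw": 88}

```text
time: 4.3
tool_pos: [452.2, 171.9, 200.0]
tcp_rot: [0.0, 0.896, 0.444, 0.0]
contact_force: [0.7, -0.6, 0.7]
width: 0.996
gripper_force: 0.0
```

```bash
python3 - <<'E'
from h import *
import pickle
w=cam('wrist'); pickle.dump(w,open('w4.pkl','wb'))
c=proj(w,(542,224,90)).round().astype(int)
y,x=max(c[1]-75,0),max(c[0]-100,0)
print(x,y,pose()[0]); cv2.imwrite('pics/w4.png',cv2.resize(w['img'][y:y+150,x:x+200,::-1],(800,600),interpolation=cv2.INTER_CUBIC))
E
```

```text
237 16 [452.05142866 171.97831112 199.89394137]
```

View pics/w4.png

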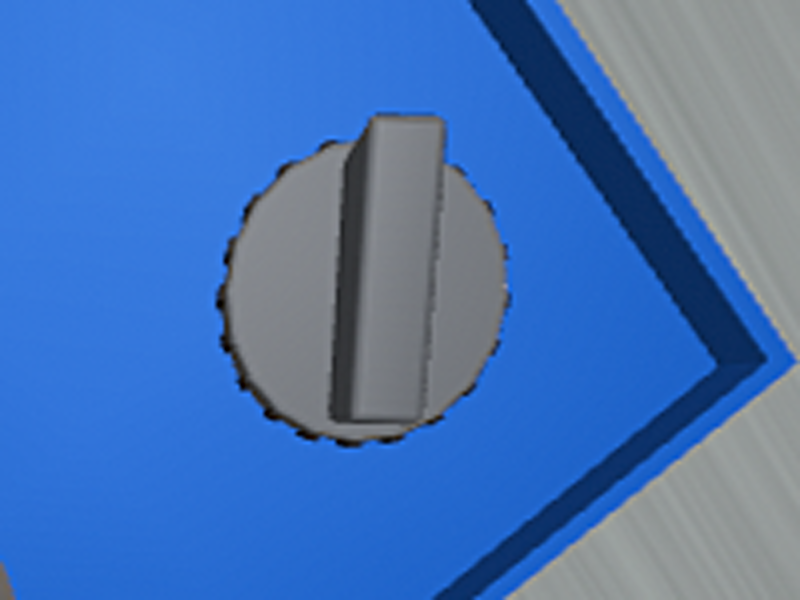

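In both views the bar's top face is clear. Its end midpoints are at about (396.5,133) and (390,412) in the first, and (408,116.5) and (388,419) in the second.

```bash
python3 - <<'E'
from h import *
import pickle
w1=pickle.load(open('w3.pkl','rb'));w2=pickle.load(open('w4.pkl','rb'))
f=lambda u,v:(184+u/4-.375,57+v/4-.375)
g=lambda u,v:(237+u/4-.375,16+v/4-.375)
E=[]
for a,b in (((396.5,132),(408,115.5)),((390,413),(388,420))):
    X,r=tri([(w1,f(*a)),(w2,g(*b))]);E.append(X);print(X.round(1),np.round(r,2), atz(w1,f(*a),95).round(1),atz(w2,g(*b),95).round(1))
d=E[0]-E[1];c=(E[0]+E[1])/2;y=np.arctan2(d[1],d[0]);print(c,y,np.linalg.norm(d))
# tcp z: grasp point at 77+5 -> tcp 6 above
plan((c[0],c[1],140),y); plan((c[0],c[1],88),y)
E
```

```text
[559.2 248.6  92.7] [0.14 0.14] [559.1 248.3  95. ] [558.6 248.6  95. ]
[527.5 208.7  93.3] [0.02 0.02] [527.6 208.9  95. ] [527.3 208.8  95. ]
[543.35765074 228.66197811  92.97937505] 0.8998034451450563 51.024573647691675
t 4.35 tcp [452.1 172.  199.9] yaw 0.9214 q6 0.77 F [-0.7  0.6 -0. ] w 88.1
shift [100.3  38.4  59.9] rot [ 0.  -0.   1.2]
t 4.35 tcp [452.1 172.  199.9] yaw 0.9214 q6 0.77 F [-0.7  0.6 -0. ] w 88.1
shift [100.3  38.4 111.9] rot [ 0.  -0.   1.2]
```

Call:
apply_moves:
  targets:
    - {"x": 100.3,"y": 38.4,"z": 60,"rx": 0,"ry": 0,"rz": 1.2,"jaw": 88}
    - {"x": 100.3,"y": 38.4,"z": 60,"rx": 0,"ry": 0,"rz": 1.2,"jaw": 88}
    - {"x": 100.3,"y": 38.4,"z": 60,"rx": 0,"ry": 0,"rz": 1.2,"jaw": 88}
    - {"x": 100.3,"y": 38.4,"z": 90,"rx": 0,"ry": 0,"rz": 1.2,"jaw": 88}
    - {"x": 100.3,"y": 38.4,"z": 111,"rx": 0,"ry": 0,"rz": 1.2,"jaw": 88}
    - {"x": 100.3,"y": 38.4,"z": 111,"rx": 0,"ry": 0,"rz": 1.2,"jaw": 88}
    - {"x": 100.3,"y": 38.4,"z": 111,"rx": 0,"ry": 0,"rz": 1.2,"jaw": 40}
    - {"x": 100.3,"y": 38.4,"z": 111,"rx": 0,"ry": 0,"rz": 1.2,"jaw": 20}
  squeeze: 40

```text
time: 5.35
tool_pos: [542.8, 229.1, 90.2]
tcp_rot: [0.0, 0.9, 0.436, 0.001]
contact_force: [0.2, 1.0, 0.1]
width: 0.794
gripper_force: 0.0
```

Call:
apply_moves:
  targets:
    - {"x": 0,"y": 0,"z": 0,"rx": 0,"ry": 0,"rz": 0,"jaw": 8}
    - {"x": 0,"y": 0,"z": 0,"rx": 0,"ry": 0,"rz": 0,"jaw": 8}
    - {"x": 0,"y": 0,"z": 0,"rx": 0,"ry": 0,"rz": 0,"jaw": 8}
    - {"x": 0,"y": 0,"z": 0,"rx": 0,"ry": 0,"rz": 0,"jaw": 8}
    - {"x": 0,"y": 0,"z": 0,"rx": 0,"ry": 0,"rz": 0,"jaw": 8}
    - {"x": 0,"y": 0,"z": 0,"rx": 0,"ry": 0,"rz": 0,"jaw": 8}

```text
time: 6.1
tool_pos: [542.4, 229.0, 88.8]
tcp_rot: [0.0, 0.9, 0.436, -0.0]
contact_force: [0.7, -0.1, -1.5]
width: 0.156
gripper_force: 39.8
```

```bash
python3 - <<'E'
from h import *
plan((543.4,228.7,250),.9)
E
```

```text
t 6.1 tcp [542.4 229.   88.8] yaw 0.9012 q6 0.87 F [ 0.7 -0.1 -1.5] w 13.7
shift [   0.3    1.  -161.2] rot [-0.   0.   0.1]
```

Call:
apply_moves:
  targets:
    - {"x": 0,"y": 0,"z": -60,"rx": 0,"ry": 0,"rz": 0,"jaw": 8}
    - {"x": 0,"y": 0,"z": -120,"rx": 0,"ry": 0,"rz": 0,"jaw": 8}
    - {"x": 0,"y": 0,"z": -120,"rx": 0,"ry": 0,"rz": 0,"jaw": 8}
    - {"x": 0,"y": 0,"z": -120,"rx": 0,"ry": 0,"rz": 0,"jaw": 8}

```text
time: 6.6
tool_pos: [541.8, 228.9, 207.5]
tcp_rot: [-0.0, 0.9, 0.436, -0.001]
contact_force: [-0.2, -0.1, -2.9]
width: 0.156
gripper_force: 39.8
```

```bash
python3 - <<'E'
from h import *
plan((536.9,-201,205),.21)
E
```

```text
t 6.6 tcp [541.8 228.9 207.5] yaw 0.9012 q6 0.87 F [-0.2 -0.1 -2.9] w 13.7
shift [-340.1  263.     2.8] rot [-0.   0.1 39.6]
```

Call:
apply_moves:
  targets:
    - {"x": -340,"y": 263,"z": 2,"rx": 0,"ry": 0,"rz": 39.6,"jaw": 8}
    - {"x": -340,"y": 263,"z": 2,"rx": 0,"ry": 0,"rz": 39.6,"jaw": 8}
    - {"x": -340,"y": 263,"z": 2,"rx": 0,"ry": 0,"rz": 39.6,"jaw": 8}
    - {"x": -340,"y": 263,"z": 2,"rx": 0,"ry": 0,"rz": 39.6,"jaw": 8}
    - {"x": -340,"y": 263,"z": 2,"rx": 0,"ry": 0,"rz": 39.6,"jaw": 8}
    - {"x": -340,"y": 263,"z": 2,"rx": 0,"ry": 0,"rz": 39.6,"jaw": 8}
    - {"x": -340,"y": 263,"z": 2,"rx": 0,"ry": 0,"rz": 39.6,"jaw": 8}
    - {"x": -340,"y": 263,"z": 2,"rx": 0,"ry": 0,"rz": 39.6,"jaw": 8}

```text
time: 7.6
tool_pos: [536.7, -203.9, 204.2]
tcp_rot: [-0.001, 0.995, 0.102, -0.002]
contact_force: [-0.2, 0.5, -4.0]
width: 0.152
gripper_force: 39.9
```

Call:
apply_moves:
  targets:
    - {"x": 0,"y": 0,"z": 0,"rx": 0,"ry": 0,"rz": 0,"jaw": 8}
    - {"x": 0,"y": 0,"z": 0,"rx": 0,"ry": 0,"rz": 0,"jaw": 8}
    - {"x": 0,"y": 0,"z": 0,"rx": 0,"ry": 0,"rz": 0,"jaw": 8}

```text
time: 7.98
tool_pos: [537.7, -199.6, 206.8]
tcp_rot: [-0.0, 0.994, 0.106, -0.0]
contact_force: [0.3, 0.2, -1.7]
width: 0.155
gripper_force: 39.9
```

```bash
python3 - <<'E'
from h import *
import pickle
plan((536.9,-201,185),.21)
w=cam('wrist');pickle.dump(w,open('w5.pkl','wb'))
cv2.imwrite('pics/w5.png',cv2.resize(w['img'][60:420,40:520,::-1],(800,600),interpolation=cv2.INTER_CUBIC))
E
```

```text
t 7.975 tcp [ 537.7 -199.6  206.8] yaw 0.2117 q6 0.8 F [ 0.3  0.2 -1.7] w 13.7
shift [-1.1  1.2 21.8] rot [-0.   0.   0.1]
```

View pics/w5.png

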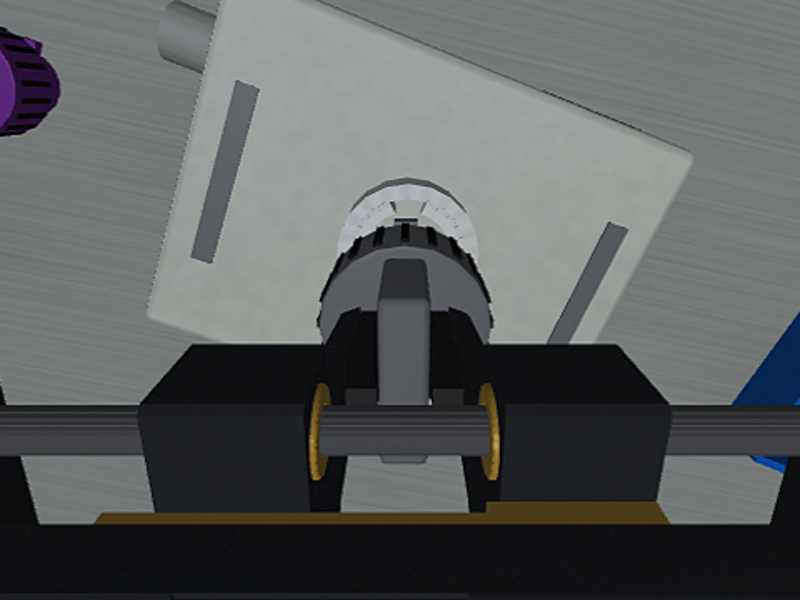

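The cartridge is held upright with its bar in line with the visible slot (crop ~(405,210)). I'll lower it gently.

Call:
apply_moves:
  targets:
    - {"x": -1.1,"y": 1.2,"z": 15,"rx": 0,"ry": 0,"rz": 0,"jaw": 8}
    - {"x": -1.1,"y": 1.2,"z": 28,"rx": 0,"ry": 0,"rz": 0,"jaw": 8}
    - {"x": -1.1,"y": 1.2,"z": 30,"rx": 0,"ry": 0,"rz": 0,"jaw": 8}
    - {"x": -1.1,"y": 1.2,"z": 31,"rx": 0,"ry": 0,"rz": 0,"jaw": 8}
    - {"x": -1.1,"y": 1.2,"z": 32,"rx": 0,"ry": 0,"rz": 0,"jaw": 8}
    - {"x": -1.1,"y": 1.2,"z": 33,"rx": 0,"ry": 0,"rz": 0,"jaw": 8}
    - {"x": -1.1,"y": 1.2,"z": 34,"rx": 0,"ry": 0,"rz": 0,"jaw": 8}
    - {"x": -1.1,"y": 1.2,"z": 34,"rx": 0,"ry": 0,"rz": 0,"jaw": 8}

```text
time: 9.02
tool_pos: [536.8, -202.1, 172.9]
tcp_rot: [-0.0, 0.994, 0.105, -0.0]
contact_force: [0.6, 0.1, -1.9]
width: 0.153
gripper_force: 39.9
```

```bash
python3 - <<'E'
from h import *
plan((536.9,-201,168),.21);s=pose()[2];print(s['contact_force'],s['wrist_torque'])
E
```

```text
t 9.025 tcp [ 536.8 -202.1  172.9] yaw 0.2101 q6 0.79 F [ 0.6  0.1 -1.9] w 13.5
shift [ 0.4 -1.1  4.9] rot [-0.  0.  0.]
[ 0.56855608  0.07045687 -1.94145793] [ 0.02913875  0.14737179 -0.00716289]
```

No contact yet. The measured y jitters by about 1 mm, so I'll make half the correction and go on down slowly.

Call:
apply_moves:
  targets:
    - {"x": 0.2,"y": -0.6,"z": 1,"rx": 0,"ry": 0,"rz": 0,"jaw": 8}
    - {"x": 0.2,"y": -0.6,"z": 2,"rx": 0,"ry": 0,"rz": 0,"jaw": 8}
    - {"x": 0.2,"y": -0.6,"z": 3,"rx": 0,"ry": 0,"rz": 0,"jaw": 8}
    - {"x": 0.2,"y": -0.6,"z": 4,"rx": 0,"ry": 0,"rz": 0,"jaw": 8}
    - {"x": 0.2,"y": -0.6,"z": 5,"rx": 0,"ry": 0,"rz": 0,"jaw": 8}
    - {"x": 0.2,"y": -0.6,"z": 5,"rx": 0,"ry": 0,"rz": 0,"jaw": 8}

```text
time: 9.78
tool_pos: [536.9, -201.6, 168.2]
tcp_rot: [0.0, 0.994, 0.105, 0.0]
contact_force: [-0.6, -0.6, 1.2]
width: 0.153
gripper_force: 39.9
```

```bash
python3 - <<'E'
from h import *
plan((536.9,-201,168),.21);s=pose()[2];print(s['contact_force'],s['wrist_torque'])
E
```

```text
t 9.775 tcp [ 536.9 -201.6  168.2] yaw 0.2101 q6 0.8 F [-0.6 -0.6  1.2] w 13.5
shift [ 0.1 -0.6  0.2] rot [ 0. -0.  0.]
[-0.58852294 -0.57185192  1.15727149] [ 0.05260039  0.27497514 -0.00887143]
```

The lugs have dropped in: the underside is about 14 mm over the floor and I feel roughly 3–4 N of spring. I'll press on.

Call:
apply_moves:
  targets:
    - {"x": 0,"y": 0,"z": 2,"rx": 0,"ry": 0,"rz": 0,"jaw": 8}
    - {"x": 0,"y": 0,"z": 4,"rx": 0,"ry": 0,"rz": 0,"jaw": 8}
    - {"x": 0,"y": 0,"z": 6,"rx": 0,"ry": 0,"rz": 0,"jaw": 8}
    - {"x": 0,"y": 0,"z": 7.5,"rx": 0,"ry": 0,"rz": 0,"jaw": 8}
    - {"x": 0,"y": 0,"z": 9,"rx": 0,"ry": 0,"rz": 0,"jaw": 8}
    - {"x": 0,"y": 0,"z": 10,"rx": 0,"ry": 0,"rz": 0,"jaw": 8}
    - {"x": 0,"y": 0,"z": 10,"rx": 0,"ry": 0,"rz": 0,"jaw": 8}
    - {"x": 0,"y": 0,"z": 10,"rx": 0,"ry": 0,"rz": 0,"jaw": 8}

```text
time: 10.78
tool_pos: [537.0, -201.6, 158.3]
tcp_rot: [0.0, 0.994, 0.105, 0.0]
contact_force: [-1.4, 0.4, 6.5]
width: 0.15
gripper_force: 39.9
```

Call:
apply_moves:
  targets:
    - {"x": 0,"y": 0,"z": 1,"rx": 0,"ry": 0,"rz": 0,"jaw": 8}
    - {"x": 0,"y": 0,"z": 2,"rx": 0,"ry": 0,"rz": 0,"jaw": 8}
    - {"x": 0,"y": 0,"z": 2,"rx": 0,"ry": 0,"rz": 0,"jaw": 8}
    - {"x": 0,"y": 0,"z": 2,"rx": 0,"ry": 0,"rz": 0,"jaw": 8}

```text
time: 11.28
tool_pos: [537.0, -201.6, 156.4]
tcp_rot: [0.0, 0.994, 0.105, 0.0]
contact_force: [-1.6, 0.9, 7.5]
width: 0.155
gripper_force: 39.9
```

```bash
python3 - <<'E'
from h import *
plan((536.9,-201,156),.21);s=pose()[2];print(s['contact_force'],s['wrist_torque'])
E
```

```text
t 11.275 tcp [ 537.  -201.6  156.4] yaw 0.2101 q6 0.8 F [-1.6  0.9  7.5] w 13.6
shift [-0.  -0.6  0.4] rot [ 0. -0.  0.]
[-1.63474692  0.93588917  7.54533753] [ 0.23471453  0.54406599 -0.01289917]
```

Call:
apply_moves:
  targets:
    - {"x": 0,"y": -0.3,"z": 0.5,"rx": 0,"ry": 0,"rz": 0,"jaw": 8}
    - {"x": 0,"y": -0.3,"z": 1,"rx": 0,"ry": 0,"rz": 0,"jaw": 8}
    - {"x": 0,"y": -0.3,"z": 1.5,"rx": 0,"ry": 0,"rz": 0,"jaw": 8}
    - {"x": 0,"y": -0.3,"z": 1.5,"rx": 0,"ry": 0,"rz": 0,"jaw": 8}

```text
time: 11.78
tool_pos: [537.0, -201.5, 155.0]
tcp_rot: [0.001, 0.994, 0.105, 0.0]
contact_force: [-0.5, -0.7, 8.7]
width: 0.16
gripper_force: 39.9
```

Call:
apply_moves:
  targets:
    - {"x": 0,"y": 0,"z": 0,"rx": 0,"ry": 0,"rz": 4,"jaw": 8}
    - {"x": 0,"y": 0,"z": 0,"rx": 0,"ry": 0,"rz": 8,"jaw": 8}
    - {"x": 0,"y": 0,"z": 0,"rx": 0,"ry": 0,"rz": 12,"jaw": 8}
    - {"x": 0,"y": 0,"z": 0,"rx": 0,"ry": 0,"rz": 12,"jaw": 8}

```text
time: 12.28
tool_pos: [537.2, -201.5, 155.1]
tcp_rot: [0.001, 1.0, -0.0, 0.001]
contact_force: [-0.6, 0.4, 8.6]
width: 0.154
gripper_force: 39.9
```

```bash
python3 - <<'E'
from h import *
plan((536.9,-201,155),.21);s=pose()[2];print(s['contact_force'],s['wrist_torque'])
E
```

```text
t 12.275 tcp [ 537.2 -201.5  155.1] yaw -0.0001 q6 1.01 F [-0.6  0.4  8.6] w 13.5
shift [-0.3 -0.5  0.1] rot [  0.1  -0.1 -12. ]
[-0.64746315  0.41448449  8.5555133 ] [ 0.14433325  0.40280015 -0.00464125]
```

It turns freely with low torque, so I'll carry on to about 82°.

Call:
apply_moves:
  targets:
    - {"x": 0,"y": 0,"z": 0,"rx": 0,"ry": 0,"rz": 9,"jaw": 8}
    - {"x": 0,"y": 0,"z": 0,"rx": 0,"ry": 0,"rz": 18,"jaw": 8}
    - {"x": 0,"y": 0,"z": 0,"rx": 0,"ry": 0,"rz": 27,"jaw": 8}
    - {"x": 0,"y": 0,"z": 0,"rx": 0,"ry": 0,"rz": 36,"jaw": 8}
    - {"x": 0,"y": 0,"z": 0,"rx": 0,"ry": 0,"rz": 45,"jaw": 8}
    - {"x": 0,"y": 0,"z": 0,"rx": 0,"ry": 0,"rz": 54,"jaw": 8}
    - {"x": 0,"y": 0,"z": 0,"rx": 0,"ry": 0,"rz": 62,"jaw": 8}
    - {"x": 0,"y": 0,"z": 0,"rx": 0,"ry": 0,"rz": 70,"jaw": 8}

```text
time: 13.28
tool_pos: [537.4, -201.6, 155.2]
tcp_rot: [-0.0, 0.818, -0.575, 0.001]
contact_force: [-0.6, 1.1, 8.0]
width: 0.152
gripper_force: 39.8
```

Call:
apply_moves:
  targets:
    - {"x": 0,"y": 0,"z": 0,"rx": 0,"ry": 0,"rz": 1,"jaw": 8}
    - {"x": 0,"y": 0,"z": 0,"rx": 0,"ry": 0,"rz": 2,"jaw": 8}
    - {"x": 0,"y": 0,"z": 0,"rx": 0,"ry": 0,"rz": 2,"jaw": 8}

```text
time: 13.65
tool_pos: [537.4, -201.5, 155.2]
tcp_rot: [-0.0, 0.809, -0.588, 0.001]
contact_force: [-0.1, -0.4, 8.5]
width: 0.157
gripper_force: 39.9
```

```bash
python3 - <<'E'
from h import *
plan((536.9,-201,155),.21-1.5708);s=pose()[2];print(s['contact_force'],s['wrist_torque'])
E
```

```text
t 13.65 tcp [ 537.4 -201.5  155.2] yaw -1.2562 q6 2.26 F [-0.1 -0.4  8.5] w 13.9
shift [-0.7  0.3  0.2] rot [-0.1 -0.1  6. ]
[-0.09223132 -0.37417896  8.54652464] [ 0.16592765  0.084967   -0.00572675]
```

Call:
apply_moves:
  targets:
    - {"x": 0,"y": 0,"z": 0,"rx": 0,"ry": 0,"rz": 1,"jaw": 8}
    - {"x": 0,"y": 0,"z": 0,"rx": 0,"ry": 0,"rz": 2,"jaw": 8}
    - {"x": 0,"y": 0,"z": 0,"rx": 0,"ry": 0,"rz": 3,"jaw": 8}
    - {"x": 0,"y": 0,"z": 0,"rx": 0,"ry": 0,"rz": 3,"jaw": 8}

```text
time: 14.15
tool_pos: [537.4, -201.5, 155.2]
tcp_rot: [-0.0, 0.794, -0.609, 0.001]
contact_force: [-0.9, -0.8, 7.9]
width: 0.158
gripper_force: 39.9
```

```bash
python3 - <<'E'
from h import *
plan((536.9,-201,155),.21-1.5708);s=pose()[2];print(s['wrist_torque'])
E
```

```text
t 14.15 tcp [ 537.4 -201.5  155.2] yaw -1.3085 q6 2.31 F [-0.9 -0.8  7.9] w 13.9
shift [-0.6  0.3  0.2] rot [-0.1 -0.1  3. ]
[0.24777717 0.07203341 0.01947878]
```

Call:
apply_moves:
  targets:
    - {"x": 0,"y": 0,"z": 0,"rx": 0,"ry": 0,"rz": 1,"jaw": 8}
    - {"x": 0,"y": 0,"z": 0,"rx": 0,"ry": 0,"rz": 2,"jaw": 8}
    - {"x": 0,"y": 0,"z": 0,"rx": 0,"ry": 0,"rz": 2,"jaw": 8}

```text
time: 14.52
tool_pos: [537.4, -201.6, 155.2]
tcp_rot: [-0.0, 0.783, -0.622, 0.001]
contact_force: [-0.2, 0.2, 8.2]
width: 0.158
gripper_force: 39.9
```

```bash
python3 - <<'E'
from h import *
plan((536.9,-201,155),.21-1.5708);s=pose()[2];print(s['wrist_torque'])
E
```

```text
t 14.525 tcp [ 537.4 -201.6  155.2] yaw -1.3434 q6 2.35 F [-0.2  0.2  8.2] w 13.9
shift [-0.7  0.4  0.2] rot [-0.1 -0.1  1. ]
[0.16091002 0.17953152 0.00635282]
```

Call:
apply_moves:
  targets:
    - {"x": 0,"y": 0,"z": 0,"rx": 0,"ry": 0,"rz": 1,"jaw": 8}
    - {"x": 0,"y": 0,"z": 0,"rx": 0,"ry": 0,"rz": 2,"jaw": 8}
    - {"x": 0,"y": 0,"z": 0,"rx": 0,"ry": 0,"rz": 2,"jaw": 8}

```text
time: 14.9
tool_pos: [537.4, -201.6, 155.2]
tcp_rot: [-0.0, 0.772, -0.636, 0.001]
contact_force: [-0.7, 0.1, 8.5]
width: 0.154
gripper_force: 39.9
```

```bash
python3 - <<'E'
from h import *
plan((536.9,-201,155),.21-1.5708);s=pose()[2];print(s['wrist_torque'])
E
```

```text
t 14.9 tcp [ 537.4 -201.6  155.2] yaw -1.3783 q6 2.38 F [-0.7  0.1  8.5] w 13.6
shift [-0.6  0.4  0.2] rot [-0.1 -0.1 -1. ]
[0.21673914 0.13103426 0.02568792]
```

Call:
apply_moves:
  targets:
    - {"x": 0,"y": 0,"z": 0,"rx": 0,"ry": 0,"rz": 1,"jaw": 8}
    - {"x": 0,"y": 0,"z": 0,"rx": 0,"ry": 0,"rz": 2,"jaw": 8}
    - {"x": 0,"y": 0,"z": 0,"rx": 0,"ry": 0,"rz": 2,"jaw": 8}

```text
time: 15.28
tool_pos: [537.5, -201.6, 155.2]
tcp_rot: [-0.0, 0.761, -0.649, 0.001]
contact_force: [-0.5, 0.6, 7.2]
width: 0.16
gripper_force: 39.9
```

```bash
python3 - <<'E'
from h import *
plan((536.9,-201,155),.21-1.5708);s=pose()[2];print(s['wrist_torque'])
E
```

```text
t 15.275 tcp [ 537.5 -201.6  155.2] yaw -1.4131 q6 2.42 F [-0.5  0.6  7.2] w 14.1
shift [-0.7  0.5  0.2] rot [-0.1 -0.1 -3. ]
[0.17714791 0.04710288 0.08025458]
```

Call:
apply_moves:
  targets:
    - {"x": 0,"y": 0,"z": 0,"rx": 0,"ry": 0,"rz": 0.7,"jaw": 8}
    - {"x": 0,"y": 0,"z": 0,"rx": 0,"ry": 0,"rz": 1.5,"jaw": 8}
    - {"x": 0,"y": 0,"z": 0,"rx": 0,"ry": 0,"rz": 1.5,"jaw": 8}

```text
time: 15.65
tool_pos: [537.7, -201.6, 155.3]
tcp_rot: [-0.0, 0.752, -0.659, 0.002]
contact_force: [1.9, -0.6, 7.0]
width: 0.158
gripper_force: 39.9
```

```bash
python3 - <<'E'
from h import *
plan((536.9,-201,155),.21-1.5708);s=pose()[2];print(s['wrist_torque'])
E
```

```text
t 15.65 tcp [ 537.7 -201.6  155.3] yaw -1.439 q6 2.44 F [ 1.9 -0.6  7. ] w 13.9
shift [-0.7  0.7  0.3] rot [-0.2 -0.1 -4.5]
[ 0.13831644 -0.14622146  0.17543065]
```

Call:
apply_moves:
  targets:
    - {"x": 0,"y": 0,"z": 0,"rx": 0,"ry": 0,"rz": 0.7,"jaw": 8}
    - {"x": 0,"y": 0,"z": 0,"rx": 0,"ry": 0,"rz": 1.5,"jaw": 8}
    - {"x": 0,"y": 0,"z": 0,"rx": 0,"ry": 0,"rz": 1.5,"jaw": 8}

```text
time: 16.02
tool_pos: [537.9, -201.7, 155.3]
tcp_rot: [-0.001, 0.743, -0.669, 0.002]
contact_force: [2.7, 1.2, 6.8]
width: 0.158
gripper_force: 39.9
```

```bash
python3 - <<'E'
from h import *
plan((536.9,-201,155),.21-1.5708);s=pose()[2];print(s['wrist_torque'])
E
```

```text
t 16.025 tcp [ 537.9 -201.7  155.3] yaw -1.4652 q6 2.47 F [2.7 1.2 6.8] w 13.9
shift [-0.8  0.9  0.3] rot [-0.2 -0.1 -6. ]
[ 0.13038121 -0.4249048   0.26163427]
```

The torque climbs steadily (0.26 N m), so it is at the stop. I'll ease the twist slightly and let it rise.

Call:
apply_moves:
  targets:
    - {"x": 0,"y": 0,"z": -1,"rx": 0,"ry": 0,"rz": -1,"jaw": 8}
    - {"x": 0,"y": 0,"z": -2,"rx": 0,"ry": 0,"rz": -1,"jaw": 8}
    - {"x": 0,"y": 0,"z": -3,"rx": 0,"ry": 0,"rz": -1,"jaw": 8}
    - {"x": 0,"y": 0,"z": -4,"rx": 0,"ry": 0,"rz": -1,"jaw": 8}
    - {"x": 0,"y": 0,"z": -5,"rx": 0,"ry": 0,"rz": -1,"jaw": 8}
    - {"x": 0,"y": 0,"z": -5,"rx": 0,"ry": 0,"rz": -1,"jaw": 8}

```text
time: 16.77
tool_pos: [537.6, -201.5, 159.8]
tcp_rot: [-0.0, 0.749, -0.662, 0.001]
contact_force: [5.4, -0.8, 4.2]
width: 0.156
gripper_force: 40.0
```

```bash
python3 - <<'E'
from h import *
plan((536.9,-201,155),.21-1.5708);s=pose()[2];print(s['wrist_torque'])
E
```

```text
t 16.775 tcp [ 537.6 -201.5  159.8] yaw -1.4482 q6 2.45 F [ 5.4 -0.8  4.2] w 13.8
shift [-0.6  0.7  4.8] rot [-0.1 -0.1 -5. ]
[-0.09781589 -1.16106798  0.12265767]
```

Call:
apply_moves:
  targets:
    - {"x": 0,"y": 0,"z": -0.7,"rx": 0,"ry": 0,"rz": 0,"jaw": 8}
    - {"x": 0,"y": 0,"z": -1.4,"rx": 0,"ry": 0,"rz": 0,"jaw": 8}
    - {"x": 0,"y": 0,"z": -1.4,"rx": 0,"ry": 0,"rz": 0,"jaw": 8}

```text
time: 17.15
tool_pos: [537.6, -201.6, 161.0]
tcp_rot: [-0.0, 0.749, -0.662, 0.001]
contact_force: [5.9, -1.8, 3.5]
width: 0.154
gripper_force: 40.0
```

```bash
python3 - <<'E'
from h import *
plan((536.9,-201,155),.21-1.5708);s=pose()[2];print(s['wrist_torque'])
E
```

```text
t 17.15 tcp [ 537.6 -201.6  161. ] yaw -1.4482 q6 2.45 F [ 5.9 -1.8  3.5] w 13.5
shift [-0.6  0.6  6. ] rot [-0.1 -0.1 -5. ]
[-0.0260877  -1.16972458  0.07728344]
```

Call:
apply_moves:
  targets:
    - {"x": 0,"y": 0,"z": -0.6,"rx": 0,"ry": 0,"rz": 0,"jaw": 8}
    - {"x": 0,"y": 0,"z": -1.2,"rx": 0,"ry": 0,"rz": 0,"jaw": 8}
    - {"x": 0,"y": 0,"z": -1.2,"rx": 0,"ry": 0,"rz": 0,"jaw": 8}

```text
time: 17.52
tool_pos: [537.5, -201.6, 161.7]
tcp_rot: [-0.0, 0.749, -0.663, 0.001]
contact_force: [5.7, -2.2, -1.0]
width: 0.157
gripper_force: 40.0
```

```bash
python3 - <<'E'
from h import *
plan((536.9,-201,155),.21-1.5708);s=pose()[2];print(s['wrist_torque'])
E
```

```text
t 17.525 tcp [ 537.5 -201.6  161.7] yaw -1.4483 q6 2.45 F [ 5.7 -2.2 -1. ] w 13.8
shift [-0.7  0.5  6.7] rot [-0.1 -0.1 -5. ]
[-0.22911618 -1.32095514  0.15811457]
```

It has risen to 8 mm and now bears on the notch, since the spring load is off the wrist. I'll let go and retreat straight up.

Call:
apply_moves:
  targets:
    - {"x": 0,"y": 0,"z": 0,"rx": 0,"ry": 0,"rz": 0,"jaw": 30}
    - {"x": 0,"y": 0,"z": 0,"rx": 0,"ry": 0,"rz": 0,"jaw": 50}
    - {"x": 0,"y": 0,"z": 0,"rx": 0,"ry": 0,"rz": 0,"jaw": 50}
    - {"x": 0,"y": 0,"z": 0,"rx": 0,"ry": 0,"rz": 0,"jaw": 50}
    - {"x": 0,"y": 0,"z": -15,"rx": 0,"ry": 0,"rz": 0,"jaw": 50}
    - {"x": 0,"y": 0,"z": -50,"rx": 0,"ry": 0,"rz": 0,"jaw": 50}
    - {"x": 0,"y": 0,"z": -80,"rx": 0,"ry": 0,"rz": 0,"jaw": 50}
    - {"x": 0,"y": 0,"z": -80,"rx": 0,"ry": 0,"rz": 0,"jaw": 50}

```text
time: 18.52
tool_pos: [537.4, -201.5, 244.9]
tcp_rot: [-0.0, 0.749, -0.662, 0.003]
contact_force: [-1.2, 0.7, -0.1]
width: 0.574
gripper_force: 0.0
```

Call:
apply_moves:
  targets:
    - {"x": -60,"y": 0,"z": -60,"rx": 0,"ry": 0,"rz": 0,"jaw": 50}
    - {"x": -110,"y": 0,"z": -60,"rx": 0,"ry": 0,"rz": 0,"jaw": 50}
    - {"x": -110,"y": 0,"z": -60,"rx": 0,"ry": 0,"rz": 0,"jaw": 50}
    - {"x": -110,"y": 0,"z": -60,"rx": 0,"ry": 0,"rz": 0,"jaw": 50}

```text
time: 19.02
tool_pos: [523.2, -92.1, 301.3]
tcp_rot: [0.0, 0.749, -0.662, -0.0]
contact_force: [-0.7, -0.6, -0.2]
width: 0.57
gripper_force: 0.0
```

```bash
python3 - <<'E'
from h import *
plan((536.9,-201,155),.21-1.5708)
w=cam('wrist');s=cam('scene')
# expected bar end midpoints on top face if locked (z=70+8+90)
for yaw in(-1.42,):
  for sg in(1,-1): 
    X=np.array([537.2+sg*26*np.cos(yaw),-201.2+sg*26*np.sin(yaw),168]);
    for z in(168,164,174): X[2]=z;print(z,'wrist',proj(w,X).round(1),'scene',proj(s,X).round(1))
A=cv2.resize(w['img'][:,:,::-1],(400,300)); c=s['img'][90:180,164:284,::-1]
c2=cv2.resize(c,(400,300),interpolation=cv2.INTER_CUBIC)
p=proj(w,(537,-201,168)).astype(int);print('p',p)
y=max(p[1]-75,0);x=max(p[0]-100,0);print('wcrop',x,y)
d=cv2.resize(w['img'][y:y+150,x:x+200,::-1],(400,300),interpolation=cv2.INTER_CUBIC)
e=cv2.resize(s['img'][:,:,::-1],(400,300))
cv2.imwrite('pics/end.png',np.vstack([np.hstack([A,d]),np.hstack([e,c2])]))
E
```

```text
t 19.025 tcp [523.2 -92.1 301.3] yaw -1.4473 q6 2.62 F [-0.7 -0.6 -0.2] w 50.2
shift [109.8  -0.3 146.3] rot [ 0.1  0.  -5. ]
168 wrist [279.5  38. ] scene [211.6 111.8]
164 wrist [279.6  39.3] scene [211.8 113.1]
174 wrist [279.4  35.8] scene [211.2 109.9]
168 wrist [281.4 108.7] scene [230.4 121.1]
164 wrist [281.4 108.9] scene [230.6 122.3]
174 wrist [281.4 108.4] scene [230.2 119.2]
p [280  74]
wcrop 180 0
```

View pics/end.png

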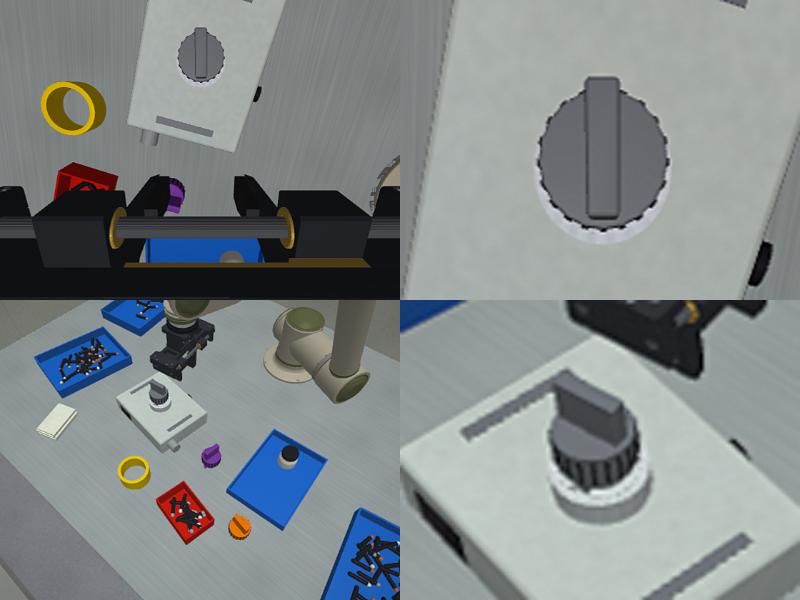

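The last views agree with a locked cartridge. The bar ends sit in the wrist camera at (281,39) and (281,109), and I predicted (280,38) and (281,109). The other objects are in place and the robot is clear.

```bash
python3 -c "
from station import env
print(env.sign_off())"
```

```text
the job is handed in; nothing more can be done
None
```

The grey cartridge is fitted in the collar, turned clockwise about 93° to the stop, and by feel it rose to 8 mm into its locking notch. I let go and handed the job in at about 19 s; wrist forces read under 10 N at every check, and the jar, tape roll and red bin were not touched.

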